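Probe the test kiln through its roof port

ROBOT

A 6-joint arm with a two-finger parallel gripper is mounted at the origin on the work surface; the furniture and walls round the work are solid. World frame = base frame: x ahead of the robot, y to its left, z up, the work surface at z = 0. Lengths are in m, angles in degrees, forces in N, time in s.
With the tool pointing down it reaches from about 0.375 to 0.9 m from the base axis. Payload 3.1 kg.
Tool frame: the origin (TCP) lies midway between the tips of the shut fingers; the grasp point (between the pads) lies 19 mm behind it; z points along the fingers, y is the line along which they close (so a half turn about z gives the same grasp; the last joint's range is limited). The gripper opens to 87 mm and grips with 3 to 60 N. Pads are 19 mm wide; open, the fingers measure 117 mm over their backs; the gripper's body (75 mm by 190 mm) begins 51 mm behind the grasp point.
Start: joints at [-77.664, 30.224, 82.088, -0, 67.689, -10.227], TCP at [0.24, -0.577, 0.223] pointing down, gripper open.
Joint ranges: [-176.69, 176.69], [-43.24, 126.21], [12.49, 139.97], [-82, 262], [0, 151.66], [-163.58, 163.58]. Speed limits (degrees/s): [159.86, 159.86, 180, 180, 180, 180].

INTERFACE

Orientations are given as a 3x3 rotation matrix whose columns are the frame's x, y, z axes.
In Python, from rig import bot, capture gives the robot as it stands.
- The arm moves only by the tool creep_tool, called after ">>>" by a JSON object that holds its "fn" and its "kwargs", one argument or row to a line. Schema: {"type":"object","properties":{"deltas":{"type":"array","items":{"type":"number"},"minItems":7,"maxItems":140},"only":{"type":"string"},"quiet":{"type":"boolean"},"lines":{"type":"string"}},"required":["deltas"],"additionalProperties":false}. deltas is one flat list of numbers that holds 1 to 20 rows one after another, with no inner brackets; each row has 7 numbers: dx, dy, dz in units of 100 mm, then a rotation vector rx, ry, rz in units of 4 degrees, then the opening from 0.0 (shut) to 1.0 (fully open); each row is the pose to reach, as a shift and turn from the pose commanded when the call began, along the tool's axes at that moment; what a row does not reach only later rows make up. A row lasts 1/10 s, in which the tool goes at most 0.05 m and 8.59 degrees, less where a joint would pass 70% of its speed; a pose out of reach is approached as far as the arm can. The fingers move at their own pace and stop on an object; the grip force is fixed at half the most. Time passes only in rows, so rows that do not move let the fingers close. The tool returns the time, the measured TCP pose, the force, the opening and the grip force at its end. only (a regular expression) keeps the lines of the reply that match it, lines (a string "A,B") keeps lines A to B, and quiet returns only ok. Input that does not fit is refused with a message, and nothing moves.
- bot.read_state(): the state, without advancing time (a new reading comes with each control period).
- capture(name): name is "side" or "top"; returns a dict with "color" (420x560x3 uint8, red, green, blue), "K" (3x3 intrinsics, pixels), "D" ([k1, k2, p1, p2, k3] as OpenCV has them; the pictures are not rectified), "view" (4x4, takes a point from world to camera coordinates). Camera axes: x right, y up, looking along -z (the intrinsics and any distortion apply to the point x, -y, -z); pixel columns grow to the right and rows downward; lengths in m; the calibration is good to about 2 mm. A picture is of the moment at which its call begins. There is no depth.
- bot.hand_in(): hands the job in; it is judged then, once.
The state is a dict: "time_s": time; "joint_positions": joint angles; "qvel": joint speeds; "tau": joint torques, N m; "position": TCP position; "tcp_rot": TCP orientation; "force": force on the tool from outside, world axes, zero at the start; "moment": the same for the moment, N m; "opening": opening from 0.0 (shut) to 1.0 (fully open); "grasp_force": force on a finger pad.
Only numpy, scipy, OpenCV 4.12 (cv2) and the standard library are available. Lean on these libraries where they do the work, as an engineer would, in place of code of your own. Each camera call takes 0.05 s, during which the arm holds its last target. There are 200 camera calls.

TASK

The empty kiln is to be checked with the hand probe through the port in its roof, but a pot was left to dry on top of the port: lift the blue pot off by its wooden handle and set it down gently, upright, on the small plywood bat. Then draw the orange-handled probe out of the wooden rack and lower it upright through the port, never letting the probe touch the kiln, until the black ring on its white sheath is level with the kiln's roof. Finish while holding it there, still and in the middle of the port, and leave the other things alone.

Things in the scene. Friction and masses are not known exactly. Their poses are not given: they have to be found in the camera images.
- kiln: fixed grey bench kiln with a cream firebrick roof, 180 (x) x 220 (y) x 150 mm high; origin at the centre of its underside, z up; the front, with a door handle that stands out 40 mm, faces its -x. Roof flat, top at 150 mm
- port (a point): centre of the port's mouth, level with the roof: a vertical round hole of 24 mm diameter right through the 30 mm thick roof into the hollow chamber (chamber floor 115 mm below the roof), with a flush dark steel ring round it; 30 mm to the kiln's +y of its middle. Hidden under the pot at the start
- pot: blue glazed pot, 72 mm across and 60 mm high without its handle, about 0.2 kg, open at the top, with an overhead handle whose top is 108 mm above the base; origin at the centre of its base, z up. It stands on the kiln's roof over the port
- pot_handle (a point): middle of the pot's wooden handle grip, 103 mm above the base and over the middle of the pot: a level bar 12 mm wide (pot x), 10 mm high and 44 mm long (pot y); free space of 40 mm under it; pinch it across from above, fingers closing along the pot's x
- bat: fixed square of plywood, 92 x 88 mm and 6 mm thick, on the table; origin at the centre of its underside
- rack: fixed wooden rack, 70 (x) x 150 (y) x 125 mm high, with three 14 mm holes in its 12 mm top board at y = -45, 0 and +45 mm; origin at the centre of its underside. The probe and a needle tool with a dark wooden handle hang in the outer holes, either way round
- probe: hand probe, about 0.08 kg, hanging upright in the rack by its steel collar (26 mm across, 6 mm thick); origin at the centre of the collar's underside (125 mm above the table at the start), z up along the probe. Above the collar an upright round orange handle, 20 mm across, reaching to 84 mm above the origin; below it a straight white sheath, 8 mm across, 115 mm long
- probe_grip (a point): point on the probe's axis at a good height to grip the handle from above, 43 mm above the probe's origin (168 mm above the table at the start), 41 mm below the handle's top; round, so any yaw will do
- probe_tip (a point): lower end of the sheath, on the axis, 115 mm below the probe's origin
- probe_mark (a point): middle of the 4 mm wide black ring on the sheath, on the axis, 65 mm above the tip
- needle: needle tool with a brass collar and a dark wooden handle 84 mm high, 19 mm across, hanging in the rack beside the probe: leave alone
- cottage_wip: unfired clay cottage, 70 x 62 x 103 mm, beyond the kiln on the right: leave alone
- spray_flask: pale blue spray flask, 62 x 75 x 158 mm, beyond the kiln on the left: leave alone
- cutter: grey round cutter, 58 mm across and 28 mm high, on the table: leave alone
- loop_tool: wooden loop tool, 163 mm long, lying on the table: leave alone

How it is judged (in metres and radians):
On the way, in this order (a step that is already met when the one before it is completed fails the run):
1. the pot stands upright on the bat, let go (horizontal distance between pot and bat below 0.03 m and height (world z) of pot below 0.012 m and angle between pot's own z axis and vertical below 0.1 rad and contact force between pot and the fingers below 0.05 N), for 0.2 s.
2. the probe is drawn clear of the rack, its tip above the kiln's roof (height (world z) of probe_tip above 0.152 m and contact force between probe and the fingers above 0.5 N), for 0.05 s.
At the end, for the whole second after the job is handed in: The fingers hold the probe still and upright in the port: tip and black ring within 5 mm of the port's axis, the ring within 7 mm of roof level, under 0.1 rad of tilt, no contact with the kiln. The pot stands upright, at rest on the bat, centre within 30 mm of the bat's (horizontal distance between each of probe_tip, probe_mark and port below 0.005 m and z of probe_mark in the frame of port between -0.007 and 0.007 m and angle between each of probe, pot's own z axis and vertical below 0.1 rad and linear speed of each of probe, pot below 0.02 m/s and contact force between probe and the fingers above 0.5 N and contact force between probe and kiln below 0.1 N and horizontal distance between pot and bat below 0.03 m and height (world z) of pot between 0.002 and 0.012 m); the arm keeps its last pose, push and grip.
It fails at once if the probe touches the kiln (over 0.5 N) (contact force between probe and kiln above 0.5 N).
It fails at once if the pot is dropped or knocked: over 0.4 m/s with no finger on it (linear speed of pot above 0.4 m/s and contact force between pot and the fingers below 0.05 N).
It fails at once if the pot is tipped by more than 0.6 rad (angle between pot's own z axis and vertical above 0.6 rad).
It fails at once if the needle tool is taken out of its hole or knocked over (distance of needle from where it was at the start of the episode above 0.02 m or angle between needle's own z axis and vertical above 0.4 rad).
It fails at once if a bystander is moved by more than 20 mm (distance of any of cottage_wip, spray_flask, cutter, loop_tool from where it was at the start of the episode above 0.02 m).
It also fails if it takes over 69 s, if anything falls off the work surface, if the arm or the gripper's body presses on something with over 40 N, if the wrist force passes 120 N, or if a joint passes its speed limit or range.

## Working session

There is one attempt and no reset: what is moved stays moved. The work goes in short steps, Python scripts to look and compute and a tool call to move; the robot and the scene stay as the last step left them, time stands still between calls to the robot, and variables do not carry over. Pictures are saved under pics/ and viewed, at most 10 in all, crops included, and the job is handed in when it is done.

```bash
ls; mkdir -p pics; cat > h.py <<'E'
import numpy as np,cv2
from rig import bot,capture
def cap(n,f):
    c=capture(n); cv2.imwrite('pics/'+f,c['color'][:,:,::-1]); np.savez('pics/'+f[:-4]+'.npz',**c); return c
def ray(c,u,v):
    p=cv2.undistortPoints(np.array([[[u,v]]],float),c['K'],np.array(c['D'],float))[0,0]
    R=c['view'][:3,:3];t=c['view'][:3,3]
    return -R.T@t, R.T@np.array([p[0],-p[1],-1])
def atz(c,u,v,z):
    o,d=ray(c,u,v); return o+d*(z-o[2])/d[2]
def tri(*obs):
    A=0;b=0
    for c,u,v in obs:
        o,d=ray(c,u,v); d=d/np.linalg.norm(d);P=np.eye(3)-np.outer(d,d);A=A+P;b=b+P@o
    X=np.linalg.solve(A,b)
    return X
def proj(c,X):
    X=np.atleast_2d(X)@c['view'][:3,:3].T+c['view'][:3,3]
    X=X*[1,-1,-1]
    return cv2.projectPoints(X,np.zeros(3),np.zeros(3),c['K'],np.array(c['D'],float))[0][:,0]
def load(f): return dict(np.load('pics/'+f+'.npz'))
E
python3 - <<'E'
from h import *
for n in('side','top'):
    c=cap(n,n+'0.png'); o,d=ray(c,280,210); print(n,o.round(3),d.round(3),c['K'][0,0])
s=bot.read_state(); print(s)
E
```

```text
pics
side [0.418 1.049 0.549] [ 0.131 -0.923 -0.361] 381.26688786884813
top [0.36  0.115 1.571] [ 0.103  0.012 -0.995] 417.7309588659957
{'time_s': 0.1, 'joint_positions': array([-7.76652376e+01,  3.02739883e+01,  8.21497003e+01, -7.57123991e-08,
        6.76885629e+01, -1.02275683e+01]), 'qvel': array([ 0.02945984, -0.10629252, -0.14429866, -0.06082362,  0.07235371,
        0.00704314]), 'tau': array([-1.73128606e-04, -4.40985417e+01, -1.77151108e+01,  6.35087932e-02,
        5.34076814e-02, -3.96941027e-05]), 'position': array([ 0.23968614, -0.57649777,  0.2216621 ]), 'tcp_rot': array([[ 9.23462747e-01,  3.83687869e-01, -4.18522712e-04],
       [ 3.83687939e-01, -9.23460829e-01,  1.91393299e-03],
       [ 3.47863540e-04, -1.92802793e-03, -9.99998081e-01]]), 'force': array([-0.52238901,  0.73390809, -0.36502938]), 'moment': array([-3.91655840e-02, -2.35070162e-05,  3.86307774e-03]), 'grasp_force': 0.0, 'opening': 0.9958950361771192}
```

View pics/side0.png

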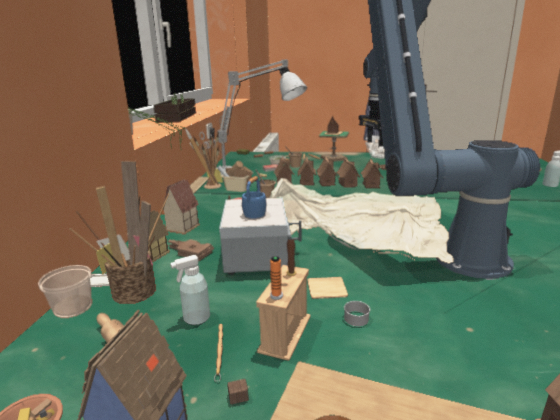

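View pics/top0.png

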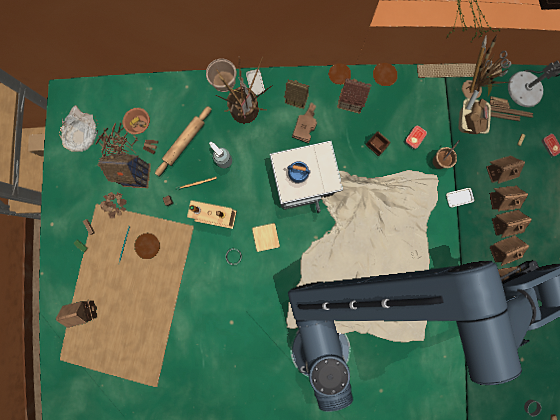

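The side view shows the kiln at about (255,235), the blue pot at (254,203), the orange probe at (276,275) in the rack, and the bat at (327,288). In the top view the kiln is at (306,173), the bat at (265,237) and the rack at (212,214). I'll zoom in on both.

```bash
python3 - <<'E'
from h import *
t=cv2.imread('pics/top0.png')[130:270,180:360]; cv2.imwrite('pics/topc.png',cv2.resize(t,None,fx=4.2,fy=4.2,interpolation=cv2.INTER_CUBIC)[:600])
t=cv2.imread('pics/side0.png')[170:360,210:370]; cv2.imwrite('pics/sidec.png',cv2.resize(t,None,fx=3,fy=3,interpolation=cv2.INTER_CUBIC))
E
```

```text
(no output)
```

View pics/topc.png

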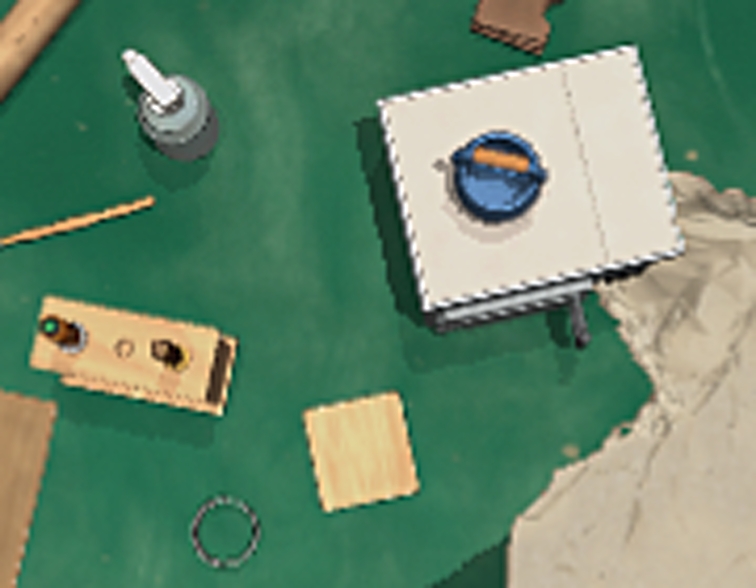

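View pics/sidec.png

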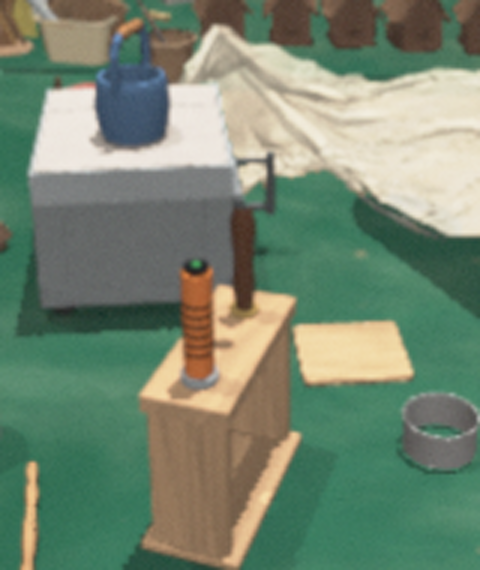

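The top crop gives the roof corners at (380,100), (633,46), (685,252) and (430,308), and the handle bar from (475,157) to (528,162). The bat corners are at (304,411), (400,392), (418,492) and (327,511). The probe's green-tipped top is at (50,326), at the rack's +y end.

```bash
cat > m.py <<'E'
from h import *
T=load('top0');S=load('side0')
ut=lambda x,y:((x+.5)/4.2-.5+180,(y+.5)/4.2-.5+130)
us=lambda x,y:((x+.5)/3-.5+210,(y+.5)/3-.5+170)
def at(p,z): return atz(T,*ut(*p),z)
def as_(p,z): return atz(S,*us(*p),z)
def rect(pts,z,lx,ly,n):
    # pts order: (+x,+y),(+x,-y),(-x,-y),(-x,+y)
    P=np.array([at(p,z)[:2] for p in pts]); c=P.mean(0)
    ex=(P[0]+P[1]-P[2]-P[3])/2; ey=(P[0]+P[3]-P[1]-P[2])/2
    yaw=np.arctan2(*((ex/np.linalg.norm(ex)+np.array([ey[1],-ey[0]])/np.linalg.norm(ey))[::-1]))
    print(n,c.round(4),'size',np.linalg.norm(ex).round(4),np.linalg.norm(ey).round(4),'yaw',np.degrees(yaw).round(2)); return c,yaw
kc,ky=rect([(380,100),(633,46),(685,252),(430,308)],.15,.18,.22,'kiln')
print('port',(kc+.03*np.array([-np.sin(ky),np.cos(ky)])).round(4))
rect([(304,411),(400,392),(418,492),(327,511)],.006,.092,.088,'bat')
rect([(43,297),(237,335),(221,415),(30,366)],.125,.07,.15,'rack')
a,b=at((475,157),.258),at((528,162),.258);print('handle top',a,b,(a+b)/2,np.linalg.norm(a-b))
a,b=as_((117,32),.253),as_((142,25),.253);print('handle side',a,b)
h=tri((T,*ut(501,159)),(S,*us(130,28)));print('handle tri',h)
print('pot rim top',at((497,176),.21))
print('probe top', at((50,326),.209), as_((196,266),.209), tri((T,*ut(50,326)),(S,*us(196,266))))
print('collar top',at((68,338),.128),as_((200,377),.128))
print('needle top', at((158,347),.209),as_((244,210),.209))
E
python3 m.py
```

```text
kiln [0.6384 0.0368] size 0.1785 0.2148 yaw 11.05
port [0.6327 0.0662]
bat [0.4216 0.1894] size 0.091 0.0851 yaw 9.96
rack [0.504  0.3733] size 0.0633 0.1665 yaw -13.01
handle top [0.63295239 0.08577336 0.258     ] [0.62780897 0.04553755 0.258     ] [0.63038068 0.06565545 0.258     ] 0.040563226616741235
handle side [0.63978176 0.07776258 0.253     ] [0.62120376 0.05452221 0.253     ]
handle tri [0.63095316 0.06574074 0.25344151]
pot rim top [0.62709253 0.06786696 0.21      ]
probe top [0.51897577 0.42347443 0.209     ] [0.51799587 0.42761432 0.209     ] [0.51890155 0.42389379 0.20699093]
collar top [0.51787656 0.42665187 0.128     ] [0.51766301 0.42776219 0.128     ]
needle top [0.49981739 0.33785887 0.209     ] [0.49671614 0.34545627 0.209     ]
```

```bash
cat >> m.py <<'E'
def crop(f,x,y,w,hh,k):
    return cv2.resize(cv2.imread('pics/'+f+'.png')[y:y+hh,x:x+w],None,fx=k,fy=k,interpolation=cv2.INTER_CUBIC)
A=crop('top0',282,154,32,32,12);B=crop('side0',238,174,32,46,12)
for c,img,(x,y) in((T,A,(282,154)),(S,B,(238,174))):
  for yaw,col in((-7,(0,0,255)),(-25,(0,255,0))):
    t=np.radians(yaw);e=np.array([-np.sin(t),np.cos(t),0])*.022
    q=(proj(c,[np.r_[.631,.066,.253]+e,np.r_[.631,.066,.253]-e])+.5-[x,y])*12
    cv2.line(img,*[tuple(int(v) for v in p) for p in q],col,1)
C=np.zeros((552,768,3),np.uint8);C[:384,:384]=A;C[:,384:]=B;cv2.imwrite('pics/pot.png',C)
E
python3 m.py>/dev/null
```

```text
(no output)
```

View pics/pot.png

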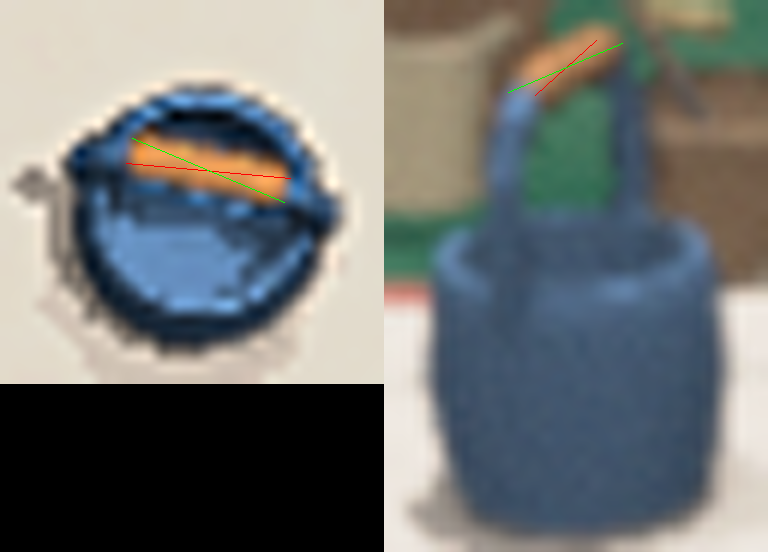

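The bar is centred at about (209,170) in the top panel, with a yaw of roughly -17°, and it agrees with the side panel. The handle is therefore at (0.631, 0.066, 0.253), over the computed port.

```bash
cat > d.py <<'E'
import sys
from h import *
from scipy.spatial.transform import Rotation as Ro
s=bot.read_state();R=s['tcp_rot'];p=s['position']
v=[float(a) for a in sys.argv[1:]]
yaw=np.radians(v[3]) ;y=np.array([np.cos(yaw),np.sin(yaw),0]);z=np.array([0,0,-1.]);x=np.cross(y,z)
D=np.c_[x,y,z]
print('t',s['time_s'],'pos',p.round(4),'d',(R.T@(np.array(v[:3])-p)).round(4),'rot',Ro.from_matrix(R.T@D).as_rotvec(degrees=True).round(2))
E
python3 d.py .631 .066 .36 -17
```

```text
t 0.1 pos [ 0.2397 -0.5765  0.2217] d [ 0.6079 -0.4434 -0.1373] rot [ -0.09  -0.07 -50.44]
```

The manual's scale: shifts go in units of 100 mm and turns go in units of 4 degrees. Converting my numbers, 0.608 m is 6.08, -0.443 m is -4.43, -50.4 degrees is -12.6.

>>> {"fn": "creep_tool", "kwargs": {
  "deltas": [0,0,-0.5,0,0,0,1,0,0,-1,0,0,0,1,0,0,-1.37,0,0,0,1,6.08,-4.43,-1.37,0,0,-12.6,1,6.08,-4.43,-1.37,0,0,-12.6,1,6.08,-4.43,-1.37,0,0,-12.6,1,6.08,-4.43,-1.37,0,0,-12.6,1,6.08,-4.43,-1.37,0,0,-12.6,1,6.08,-4.43,-1.37,0,0,-12.6,1,6.08,-4.43,-1.37,0,0,-12.6,1,6.08,-4.43,-1.37,0,0,-12.6,1,6.08,-4.43,-1.37,0,0,-12.6,1,6.08,-4.43,-1.37,0,0,-12.6,1,6.08,-4.43,-1.37,0,0,-12.6,1,6.08,-4.43,-1.37,0,0,-12.6,1,6.08,-4.43,-1.37,0,0,-12.6,1,6.08,-4.43,-1.37,0,0,-12.6,1,6.08,-4.43,-1.37,0,0,-12.6,1,6.08,-4.43,-1.37,0,0,-12.6,1,6.08,-4.43,-1.37,0,0,-12.6,1]
}}

```text
time_s: 2.1
position: [0.6311, 0.0665, 0.3584]
tcp_rot: [[0.29, 0.957, -0.002], [0.957, -0.29, -0.0], [-0.001, -0.002, -1.0]]
force: [0.6, -0.0, 0.3]
opening: 1.003
grasp_force: 0.0
```

```bash
python3 d.py .631 .066 .234 -17
```

```text
t 2.1 pos [0.6311 0.0665 0.3584] d [-0.0003  0.0003  0.1244] rot [-0.11  0.06  0.12]
```

Scaled: 0.124 m is 1.24, 0.11 m is 1.1.

>>> {"fn": "creep_tool", "kwargs": {
  "deltas": [0,0,0.4,0,0,0,1,0,0,0.8,0,0,0,1,0,0,1.1,0,0,0,1,0,0,1.24,0,0,0,1,0,0,1.24,0,0,0,1,0,0,1.24,0,0,0,0,0,0,1.24,0,0,0,0,0,0,1.24,0,0,0,0,0,0,1.24,0,0,0,0,0,0,1.24,0,0,0,0,0,0,1.24,0,0,0,0,0,0,1.24,0,0,0,0,0,0,1.24,0,0,0,0]
}}

```text
time_s: 3.4
position: [0.6313, 0.0653, 0.2355]
tcp_rot: [[0.293, 0.956, -0.0], [0.956, -0.293, 0.0], [-0.0, -0.0, -1.0]]
force: [0.6, 0.2, -0.2]
opening: 0.354
grasp_force: 0.0
```

```bash
python3 - <<'E'
from h import *
cap('side','side1.png')
E
```

>>> {"fn": "creep_tool", "kwargs": {
  "deltas": [0,0,0.01,0,0,0,0,0,0,0.01,0,0,0,0,0,0,0.01,0,0,0,0,0,0,0.01,0,0,0,0,0,0,0.01,0,0,0,0,0,0,0.01,0,0,0,0]
}}

```text
time_s: 4.05
position: [0.6311, 0.0653, 0.2343]
tcp_rot: [[0.293, 0.956, -0.001], [0.956, -0.293, 0.0], [-0.0, -0.001, -1.0]]
force: [0.4, -0.6, -1.0]
opening: 0.131
grasp_force: 29.9
```

Scaled: -0.05 m is -0.5, -0.237 m is -2.37.

>>> {"fn": "creep_tool", "kwargs": {
  "deltas": [0,0,-0.1,0,0,0,0,0,0,-0.3,0,0,0,0,0,0,-0.5,0,0,0,0,0.05,-0.2,-0.5,0,0,0,0,0.14,-0.58,-0.5,0,0,0,0,0.24,-0.98,-0.5,0,0,0,0,0.33,-1.38,-0.5,0,0,0,0,0.43,-1.78,-0.5,0,0,0,0,0.51,-2.12,-0.5,0,0,0,0,0.56,-2.3,-0.5,0,0,0,0,0.57,-2.37,-0.5,0,0,0,0,0.57,-2.37,-0.5,0,0,0,0,0.57,-2.37,-0.5,0,0,0,0]
}}

```text
time_s: 5.35
position: [0.4233, 0.1888, 0.2849]
tcp_rot: [[0.294, 0.956, 0.002], [0.956, -0.294, -0.0], [0.0, 0.002, -1.0]]
force: [-0.0, 0.2, -2.8]
opening: 0.136
grasp_force: 29.9
```

```bash
python3 - <<'E'
from h import *
a=cap('side','side2.png');cap('top','top2.png')
t=cv2.imread('pics/side2.png')[150:350,220:400];u=cv2.imread('pics/top2.png')[130:280,180:360]
C=np.zeros((600,790,3),np.uint8)
C[:,:395]=cv2.resize(t[:,:],(395,600)) if 0 else cv2.resize(t,(540,600))[:,:395]
C[:329,395:]=cv2.resize(u,(395,329))
cv2.imwrite('pics/c2.png',C)
E
python3 d.py .4216 .1894 .0903 -17
```

```text
t 5.45 pos [0.4231 0.1886 0.2846] d [ 0.0003 -0.0019  0.1943] rot [ 0.07 -0.01 -0.11]
```

View pics/c2.png

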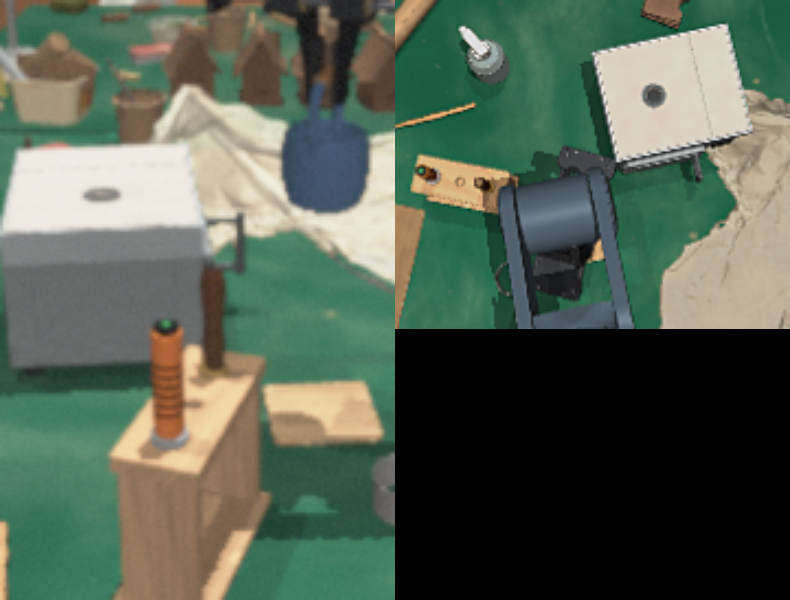

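The pot hangs upright from the gripper, and the port is now visible at about (653,95) in the right panel of the composite. Next I'll lower the pot onto the bat.

Scaled: 0.19 m is 1.9, 0.188 m is 1.88.

>>> {"fn": "creep_tool", "kwargs": {
  "deltas": [0,-0.02,0.3,0,0,0,0,0,-0.02,0.7,0,0,0,0,0,-0.02,1.1,0,0,0,0,0,-0.02,1.45,0,0,0,0,0,-0.02,1.7,0,0,0,0,0,-0.02,1.82,0,0,0,0,0,-0.02,1.86,0,0,0,0,0,-0.02,1.88,0,0,0,0,0,-0.02,1.9,0,0,0,0,0,-0.02,1.9,0,0,0,0,0,-0.02,1.9,0,0,0,0]
}}

```text
time_s: 6.55
position: [0.4201, 0.1899, 0.0952]
tcp_rot: [[0.293, 0.956, 0.002], [0.956, -0.293, 0.0], [0.001, 0.001, -1.0]]
force: [-0.1, -0.8, -2.1]
opening: 0.131
grasp_force: 29.9
```

```bash
python3 d.py .4216 .1894 .0903 -17
```

```text
t 6.55 pos [0.4201 0.1899 0.0952] d [0.     0.0016 0.0049] rot [ 0.08 -0.04 -0.04]
```

Scaled: 0.004 m is 0.04, 0.003 m is 0.03.

>>> {"fn": "creep_tool", "kwargs": {
  "deltas": [0,0.01,0.01,0,0,0,0,0,0.01,0.02,0,0,0,0,0,0.01,0.03,0,0,0,0,0,0.01,0.04,0,0,0,0,0,0.01,0.04,0,0,0,0,0,0.01,0.04,0,0,0,0]
}}

```text
time_s: 7.15
position: [0.4204, 0.1895, 0.0905]
tcp_rot: [[0.293, 0.956, -0.0], [0.956, -0.293, -0.0], [-0.0, -0.0, -1.0]]
force: [-0.5, -0.7, -3.2]
opening: 0.134
grasp_force: 29.9
```

```bash
python3 - <<'E'
from h import *
cap('side','side3.png');
E
```

```text
(no output)
```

Scaled: 0.001 m is 0.01.

>>> {"fn": "creep_tool", "kwargs": {
  "deltas": [0,0,0.01,0,0,0,0,0,0,0.01,0,0,0,0,0,0,0.01,0,0,0,0]
}}

```text
time_s: 7.5
position: [0.4206, 0.1896, 0.0897]
tcp_rot: [[0.293, 0.956, 0.0], [0.956, -0.293, 0.0], [0.0, 0.0, -1.0]]
force: [-0.0, 0.1, -0.5]
opening: 0.136
grasp_force: 29.9
```

>>> {"fn": "creep_tool", "kwargs": {
  "deltas": [0,0,0.01,0,0,0,0,0,0,0.01,0,0,0,0,0,0,0.01,0,0,0,0]
}}

```text
time_s: 7.8
position: [0.4206, 0.1896, 0.0896]
tcp_rot: [[0.293, 0.956, 0.001], [0.956, -0.293, 0.0], [0.001, 0.001, -1.0]]
force: [-1.7, 1.2, 9.6]
opening: 0.135
grasp_force: 29.9
```

```bash
python3 - <<'E'
from h import *
cap('side','side3.png');c=load('side3')
t=c['color'][220:340,280:400,::-1].copy()
cv2.imwrite('pics/c3.png',cv2.resize(t,(600,600),interpolation=cv2.INTER_CUBIC))
E
```

```text
(no output)
```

View pics/c3.png

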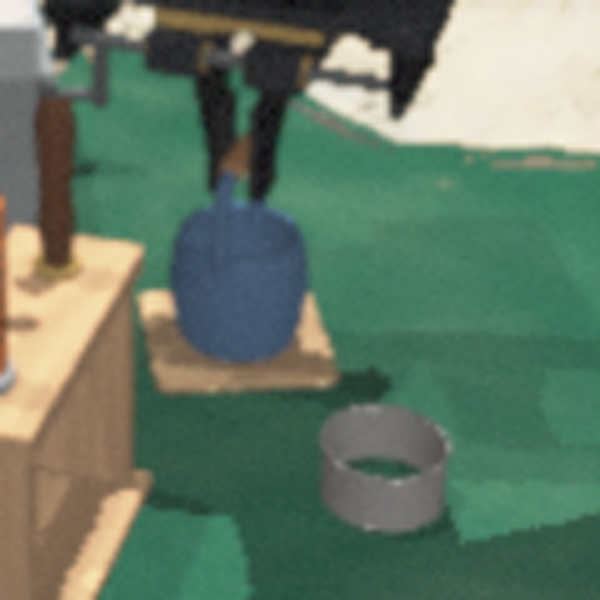

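The pot stands on the bat at about (240,300) in the crop, and the contact force has risen. I'll release it and go up.

>>> {"fn": "creep_tool", "kwargs": {
  "deltas": [0,0,-0.01,0,0,0,0,0,0,-0.01,0,0,0,0.3,0,0,-0.01,0,0,0,0.5,0,0,-0.01,0,0,0,0.6,0,0,-0.01,0,0,0,0.7,0,0,-0.01,0,0,0,0.7,0,0,-0.01,0,0,0,0.7,0,0,-0.01,0,0,0,0.7,0,0,-0.2,0,0,0,0.7,0,0,-0.5,0,0,0,0.9,0,0,-1,0,0,0,1,0,0,-1.5,0,0,0,1,0,0,-2,0,0,0,1,0,0,-2.1,0,0,0,1,0,0,-2.1,0,0,0,1]
}}

```text
time_s: 9.35
position: [0.4215, 0.1898, 0.3006]
tcp_rot: [[0.293, 0.956, 0.005], [0.956, -0.293, 0.001], [0.003, 0.005, -1.0]]
force: [0.6, 0.1, 0.3]
opening: 0.994
grasp_force: 0.0
```

```bash
python3 - <<'E'
from h import *
c=cap('top','top4.png'); s=cap('side','side4.png')
A=cv2.resize(cv2.imread('pics/top4.png')[140:210,270:350],(560,490),interpolation=cv2.INTER_CUBIC)
B=cv2.resize(cv2.imread('pics/side4.png')[190:310,240:352],(224*1,240),interpolation=cv2.INTER_CUBIC)
C=np.zeros((490,784,3),np.uint8);C[:,:560]=A;C[:240,560:]=B;cv2.imwrite('pics/c4.png',C)
E
python3 d.py .518 .4265 .30 -13
```

```text
t 9.45 pos [0.4193 0.1893 0.2973] d [ 0.2557  0.0249 -0.0031] rot [-0.14  0.07 -4.03]
```

View pics/c4.png

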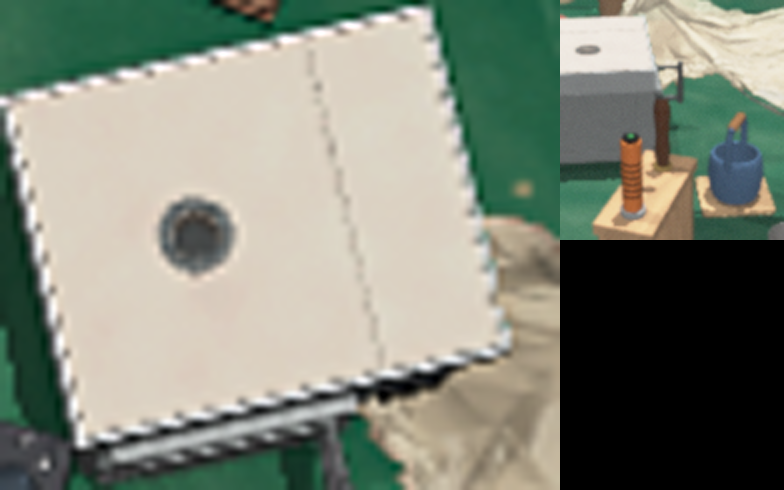

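The pot stands on the bat, and the port ring is at (197,235) in the 7x top crop. I'll measure the ring centroid in both views.

```bash
cat > p.py <<'E'
from h import *
T=load('top4');S=load('side4')
def cen(c,z=.15):
    g=cv2.cvtColor(c['color'],cv2.COLOR_RGB2GRAY).astype(float)
    u,v=proj(c,[.632,.066,z])[0]; r=12
    x0,y0=int(u)-r,int(v)-r; w=g[y0:y0+2*r+1,x0:x0+2*r+1]
    m=np.clip((190-w),0,80); 
    k=cv2.connectedComponentsWithStats((m>15).astype(np.uint8))
    l=k[1][r-1:r+2,r-1:r+2].max(); m=m*(k[1]==l)
    Y,X=np.mgrid[:2*r+1,:2*r+1]
    print('stats',k[2][l]); return x0+(X*m).sum()/m.sum(), y0+(Y*m).sum()/m.sum()
a,b=cen(T),cen(S)
print(a,b,atz(T,*a,.15),atz(S,*b,.15),tri((T,*a),(S,*b)))
q=np.array([atz(T,(x+.5)/7-.5+270,(y+.5)/7-.5+140,.15)[:2] for x,y in[(8,98),(430,8),(510,345),(82,445)]]);c=q.mean(0)
e=(q[0]+q[3]-q[1]-q[2])/2;print('kiln',c,np.linalg.norm(e),c+.03*e/np.linalg.norm(e))
E
python3 p.py
```

```text
stats [ 8  7 11 12 97]
stats [ 6 11 12  4 42]
(np.float64(297.4973308324917), np.float64(173.12537873322754)) (np.float64(253.5654986522911), np.float64(214.61078167115903)) [0.63325984 0.0675591  0.15      ] [0.63277779 0.07030222 0.15      ] [0.63343288 0.06751553 0.14886914]
kiln [0.63864797 0.03650813] 0.21600701862252134 [0.63291501 0.06595526]
```

Scaled: 0.256 m is 2.56, 0.24 m is 2.4, -4 degrees is -1.

>>> {"fn": "creep_tool", "kwargs": {
  "deltas": [0.5,0.05,-0.03,0,0,-1,1,1,0.1,-0.03,0,0,-1,1,1.5,0.15,-0.03,0,0,-1,1,2,0.2,-0.03,0,0,-1,1,2.4,0.24,-0.03,0,0,-1,1,2.56,0.25,-0.03,0,0,-1,1,2.56,0.25,-0.03,0,0,-1,1,2.56,0.25,-0.03,0,0,-1,1,2.56,0.25,-0.03,0,0,-1,1]
}}

```text
time_s: 10.35
position: [0.5185, 0.4254, 0.3002]
tcp_rot: [[0.226, 0.974, -0.003], [0.974, -0.226, -0.002], [-0.003, -0.002, -1.0]]
force: [0.2, -0.5, 0.3]
opening: 0.999
grasp_force: 0.0
```

```bash
python3 d.py .518 .4265 .149 -13
```

```text
t 10.35 pos [0.5185 0.4254 0.3002] d [ 0.0014 -0.0004  0.1512] rot [-0.13  0.15 -0.09]
```

Scaled: 0.151 m is 1.51, 0.15 m is 1.5.

>>> {"fn": "creep_tool", "kwargs": {
  "deltas": [0.01,0,0.4,0,0,0,1,0.01,0,0.8,0,0,0,1,0.01,0,1.2,0,0,0,1,0.01,0,1.4,0,0,0,1,0.01,0,1.5,0,0,0,1,0.01,0,1.51,0,0,0,1,0.01,0,1.51,0,0,0,0.4,0.01,0,1.51,0,0,0,0,0.01,0,1.51,0,0,0,0,0.01,0,1.51,0,0,0,0,0.01,0,1.51,0,0,0,0,0.01,0,1.51,0,0,0,0,0.01,0,1.51,0,0,0,0,0.01,0,1.51,0,0,0,0,0.01,0,1.51,0,0,0,0,0.01,0,1.51,0,0,0,0,0.01,0,1.51,0,0,0,0,0.01,0,1.51,0,0,0,0,0.01,0,1.51,0,0,0,0]
}}

```text
time_s: 12.25
position: [0.5195, 0.4279, 0.1505]
tcp_rot: [[0.226, 0.974, -0.0], [0.974, -0.226, -0.0], [-0.0, -0.0, -1.0]]
force: [-0.4, 0.9, -0.4]
opening: 0.219
grasp_force: 30.0
```

Scaled: -0.01 m is -0.1, -0.18 m is -1.8.

>>> {"fn": "creep_tool", "kwargs": {
  "deltas": [0,0,-0.1,0,0,0,0,0,0,-0.3,0,0,0,0,0,0,-0.6,0,0,0,0,0,0,-0.9,0,0,0,0,0,0,-1.2,0,0,0,0,0,0,-1.5,0,0,0,0,0,0,-1.7,0,0,0,0,0,0,-1.8,0,0,0,0,0,0,-1.8,0,0,0,0,0,0,-1.8,0,0,0,0]
}}

```text
time_s: 13.25
position: [0.519, 0.4275, 0.3296]
tcp_rot: [[0.226, 0.974, -0.002], [0.974, -0.226, -0.001], [-0.001, -0.001, -1.0]]
force: [-0.4, -0.6, -0.9]
opening: 0.224
grasp_force: 30.0
```

```bash
python3 d.py .633 .067 .331 -13
```

```text
t 13.25 pos [0.519  0.4275 0.3296] d [-0.3255  0.1924 -0.0012] rot [-0.08  0.07 -0.04]
```

Scaled: -0.325 m is -3.25, -0.31 m is -3.1.

>>> {"fn": "creep_tool", "kwargs": {
  "deltas": [-0.17,0.1,0,0,0,0,0,-0.5,0.3,0,0,0,0,0,-0.85,0.5,0,0,0,0,0,-1.19,0.7,0,0,0,0,0,-1.53,0.9,0,0,0,0,0,-1.87,1.1,0,0,0,0,0,-2.21,1.3,0,0,0,0,0,-2.55,1.5,0,0,0,0,0,-2.85,1.7,0,0,0,0,0,-3.1,1.84,0,0,0,0,0,-3.25,1.92,0,0,0,0,0,-3.25,1.92,0,0,0,0,0,-3.25,1.92,0,0,0,0,0,-3.25,1.92,0,0,0,0,0]
}}

```text
time_s: 14.65
position: [0.6326, 0.0694, 0.3303]
tcp_rot: [[0.224, 0.975, -0.001], [0.975, -0.224, 0.001], [0.001, -0.001, -1.0]]
force: [0.3, 0.3, -0.5]
opening: 0.225
grasp_force: 30.0
```

```bash
python3 - <<'E'
from h import *
c=cap('top','top5.png'); s=cap('side','side5.png')
A=cv2.resize(cv2.imread('pics/side5.png')[125:245,215:295],(400,600),interpolation=cv2.INTER_CUBIC)
B=cv2.resize(cv2.imread('pics/top5.png')[130:210,260:340],(400,400),interpolation=cv2.INTER_CUBIC)
C=np.zeros((600,800,3),np.uint8);C[:,:400]=A;C[:400,400:]=B;cv2.imwrite('pics/c5.png',C)
p=bot.read_state()['position'];print(p)
for z in(.19,.255,.305):print(z,((proj(s,[p[0],p[1],z])[0]+.5-[215,125])*5).round(1))
print('port',((proj(s,[.6334,.0675,.15])[0]+.5-[215,125])*5).round(1))
E
```

```text
[0.63283929 0.06951757 0.33060937]
0.19 [192.  383.5]
0.255 [186.2 271.5]
0.305 [181.6 181.9]
port [195.2 448.7]
```

View pics/c5.png

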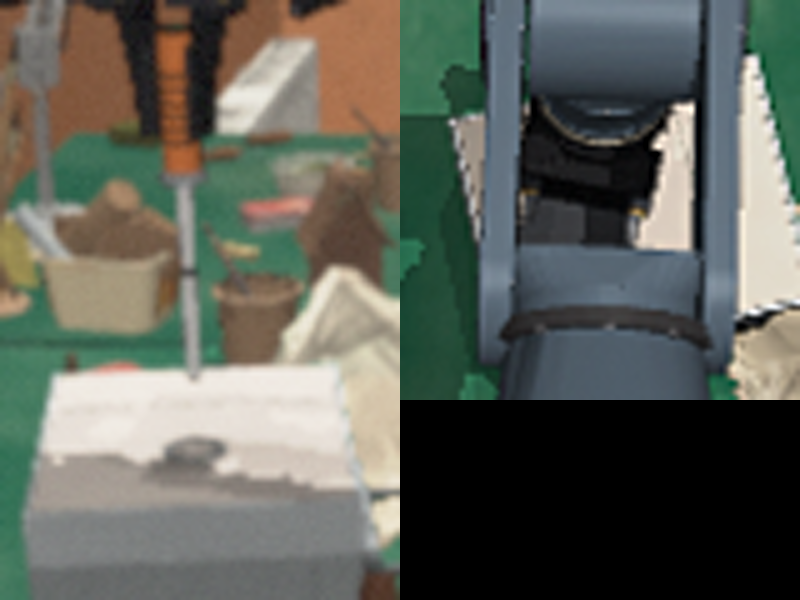

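The probe hangs vertically over the port. Its tip is at (193,378), the ring mark at (188,271) and the port at (194,450), which matches the prediction to about 1 mm across the side view. Depth (y) is weakly seen from the side, so I'll refine the probe's offset in the grip by differencing the pictures with and without the probe in the rack.

```bash
cat > q.py <<'E'
from h import *
from scipy.optimize import minimize
def model(c,x,y,shape,off,k=4):
    m=np.zeros((shape[0]*k,shape[1]*k),np.uint8);a=np.linspace(0,2*np.pi,32)
    for r,z0,z1 in((.010,.131,.209),(.013,.125,.131)):
        P=[[x+r*np.cos(t),y+r*np.sin(t),z] for t in a for z in(z0,z1)]
        q=((proj(c,P)+.5-off)*k)
        cv2.fillConvexPoly(m,cv2.convexHull(q.astype(np.float32)).round().astype(np.int32),255)
    return cv2.resize(m,(shape[1],shape[0]),interpolation=cv2.INTER_AREA)/255.
for n in('top','side'):
    b=load(n+'5')
    for f in('0','4'):
        a=load(n+f);u,v=proj(a,[.518,.4265,.16])[0].astype(int);r=16 if n=='top' else 34
        sl=np.s_[v-r:v+r,u-r:u+r]
        d=np.abs(a['color'][sl].astype(float)-b['color'][sl]).sum(2); m=np.clip((d-30)/60,0,1)
        k=cv2.connectedComponentsWithStats((m>.3).astype(np.uint8)); l=1+k[2][1:,4].argmax(); m=m*(k[1]==l)
        best=min(((np.abs(model(a,x,y,m.shape,(u-r,v-r))-m).sum(),x,y) for x in np.arange(.512,.526,.0005) for y in np.arange(.415,.437,.001)))
        print(n,f,m.sum(),best)
E
python3 q.py
```

```text
top 0 75.18333333333334 (np.float64(12.412745098039215), np.float64(0.5184999999999993), np.float64(0.424))
top 4 95.11666666666666 (np.float64(28.71078431372549), np.float64(0.5179999999999993), np.float64(0.424))
side 0 867.8999999999999 (np.float64(420.4686274509804), np.float64(0.5179999999999993), np.float64(0.429))
side 4 866.9166666666667 (np.float64(420.0637254901961), np.float64(0.5179999999999993), np.float64(0.43))
```

```bash
python3 d.py .634 .070 .2255 -13
```

```text
t 14.75 pos [0.6328 0.0695 0.3306] d [0.0007 0.0011 0.1051] rot [-0.02 -0.02  0.08]
```

>>> {"fn": "creep_tool", "kwargs": {
  "deltas": [0.01,0.01,0,0,0,0,0,0.01,0.01,0.1,0,0,0,0,0.01,0.01,0.25,0,0,0,0,0.01,0.01,0.4,0,0,0,0,0.01,0.01,0.55,0,0,0,0,0.01,0.01,0.7,0,0,0,0,0.01,0.01,0.85,0,0,0,0,0.01,0.01,0.97,0,0,0,0,0.01,0.01,1.04,0,0,0,0,0.01,0.01,1.05,0,0,0,0,0.01,0.01,1.05,0,0,0,0,0.01,0.01,1.05,0,0,0,0,0.01,0.01,1.05,0,0,0,0]
}}

```text
time_s: 16.05
position: [0.635, 0.0687, 0.2264]
tcp_rot: [[0.226, 0.974, 0.002], [0.974, -0.226, -0.0], [0.0, 0.002, -1.0]]
force: [-0.4, 0.1, -1.3]
opening: 0.226
grasp_force: 30.0
```

```bash
python3 - <<'E'
from h import *
s=cap('side','side6.png');x,y=235,190
A=cv2.resize(cv2.imread('pics/side6.png')[y:y+40,x:x+40],(600,600),interpolation=cv2.INTER_CUBIC)
cv2.imwrite('pics/c6.png',A);print(bot.read_state()['position'])
P=np.array([.6334,.0675,.15])
for e in((0,0,0),(.012,0,0),(-.012,0,0),(0,.012,0),(0,-.012,0),(0,0,.002),(0,0,.05)):print(e,((proj(s,P+e)[0]+.5-[x,y])*15).round(0))
E
```

```text
[0.63494786 0.06869336 0.22632507]
(0, 0, 0) [286. 371.]
(0.012, 0, 0) [223. 369.]
(-0.012, 0, 0) [348. 373.]
(0, 0.012, 0) [273. 395.]
(0, -0.012, 0) [298. 348.]
(0, 0, 0.002) [285. 361.]
(0, 0, 0.05) [273. 121.]
```

View pics/c6.png

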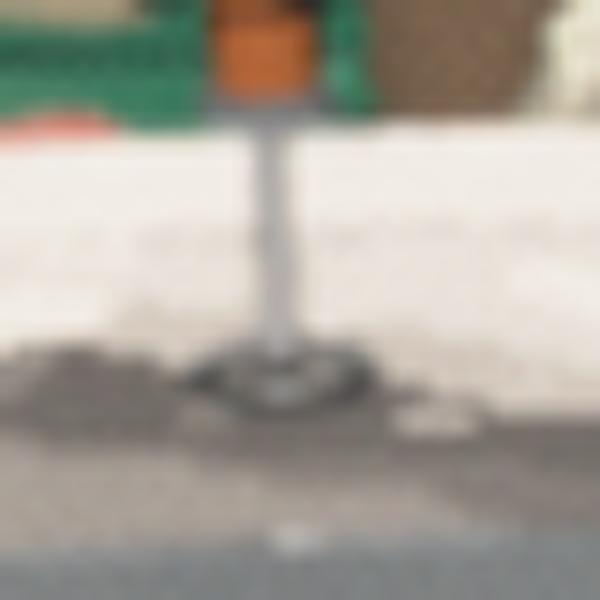

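The ring ellipse spans x 190–375 and y 340–412, with its centre at about (280,377). The sheath axis reaches it at about x = 279, so it is centred across. I'll measure the black ring's row numerically.

```bash
python3 - <<'E'
from h import *
s=load('side6');a=load('side5');b=load('side4')
g=lambda c:cv2.cvtColor(c['color'],cv2.COLOR_RGB2GRAY)
print('now');print(g(s)[208:220,246:262])
print('before');print(g(b)[208:220,246:262])
print('in air');print(g(a)[174:186,248:257])
p=np.array([.6328,.0695,.255]);print(proj(a,p+[0,0,.0001]))
print('mark pred now',proj(s,[.635,.0687,.1508]),'port ring meas 253.57 214.61')
E
```

```text
now
[[226 226 227 228 226 217 189 175 185 213 225 228 227 228 229 227]
 [226 227 226 227 224 214 188 174 187 213 226 227 227 229 228 228]
 [219 217 219 218 216 206 187 174 188 213 225 226 228 226 226 225]
 [206 207 208 204 203 196 180 175 179 205 223 221 217 218 217 217]
 [206 203 201 192 181 168 161 169 161 164 184 185 183 195 204 204]
 [199 192 174 154 142 132 133 148 136 128 133 132 137 163 189 200]
 [162 149 122 108 117 115 108 108 103 123 134 122 106 116 162 193]
 [111 100  82  88 109 110 118 128 127 122 120 106  85  90 131 162]
 [112 110 107 100  98 100 112 128 123 111  96  87  83  97 111 120]
 [113 127 130 124 110  97  95  98  97  96  98 100 105 108 112 139]
 [117 125 125 124 117 109 108 109 109 110 110 112 113 113 115 138]
 [124 121 121 116 116 110 112 111 112 114 112 112 112 113 116 116]]
before
[[235 235 235 235 235 235 233 234 234 234 235 235 235 235 235 236]
 [235 234 233 234 233 233 233 234 233 233 233 235 234 235 234 236]
 [236 235 235 233 233 234 233 233 234 234 234 234 234 234 234 235]
 [234 234 234 232 233 232 231 232 231 232 232 231 232 233 235 231]
 [234 233 232 22
[... 399 characters left out ...]
 231 230 230 230 230 231 232 233 232 234 234 235 235]
 [232 232 231 231 232 232 232 232 233 234 235 234 234 235 235 233]]
in air
[[ 97  95  97 130 166 145 103  93  95]
 [120 105  96 128 167 145 103  96  92]
 [124 107  95 131 167 147 105  96  97]
 [106  91  90 129 163 143 101  98  97]
 [ 95  87  82 103 130 117  91  99  99]
 [ 86  81  76  78  85  78  80  99 102]
 [ 85  77  79 105 125 117  99 102 101]
 [ 88  80  85 131 161 149 113 105 108]
 [ 94  81  89 131 162 151 115 110 110]
 [ 93  81  89 134 165 151 119 111 112]
 [ 92  85  93 134 166 156 122 109 109]
 [ 96  91 100 133 166 164 132 108 105]]
[[251.7609592  178.75667308]]
mark pred now [[252.89172635 214.11572621]] port ring meas 253.57 214.61
```

The mark is at row 214.2 and the port centre at row 214.6, column 253.6, so the offsets are about 1 mm. I'll make a small correction.

```bash
python3 d.py .634 .070 .2257 -13
```

```text
t 16.1 pos [0.6349 0.0687 0.2263] d [ 0.0011 -0.0012  0.0006] rot [ 0.08 -0.01 -0.04]
```

>>> {"fn": "creep_tool", "kwargs": {
  "deltas": [0.01,-0.01,0.01,0,0,0,0,0.01,-0.01,0.01,0,0,0,0,0.01,-0.01,0.01,0,0,0,0,0.01,-0.01,0.01,0,0,0,0,0.01,-0.01,0.01,0,0,0,0,0.01,-0.01,0.01,0,0,0,0,0.01,-0.01,0.01,0,0,0,0,0.01,-0.01,0.01,0,0,0,0]
}}

```text
time_s: 16.9
position: [0.6338, 0.0699, 0.2245]
tcp_rot: [[0.226, 0.974, 0.0], [0.974, -0.226, -0.0], [-0.0, 0.0, -1.0]]
force: [0.6, -0.2, -0.9]
opening: 0.223
grasp_force: 30.0
```

```bash
python3 - <<'E'
from h import *
s=cap('side','side7.png');g=cv2.cvtColor(s['color'],cv2.COLOR_RGB2GRAY);print(g[209:219,249:259])
E
python3 d.py .634 .070 .2257 -13
```

```text
[[226 225 218 191 176 180 208 225 228 227]
 [218 221 220 200 175 180 202 223 228 225]
 [208 210 213 196 177 178 200 222 221 218]
 [195 183 178 171 170 169 171 183 182 184]
 [154 140 146 155 167 165 147 134 129 137]
 [110 120 137 143 139 142 136 134 126 106]
 [ 88 110 122 114  91  96 106 117 104  85]
 [100  98 105  93  75  77  90  93  89  86]
 [124 110  98  93  87  91  94  97 100 103]
 [123 119 107 108 110 108 109 110 111 114]]
t 16.95 pos [0.6338 0.0699 0.2245] d [ 0.0002  0.0002 -0.0012] rot [-0.   -0.   -0.04]
```

```bash
python3 -c "
from rig import bot
print(bot.read_state()['qvel'].round(2)); print(bot.hand_in())"
```

```text
[ 0.03 -0.09 -0.01 -0.05 -0.02  0.03]
the job is handed in; nothing more can be done
None
```

I handed the job in at about 17 s, well under the 69 s limit, but no verdict came back. The pot is upright on the bat. The probe is held still and upright in the port, centred to about 1–2 mm by my measurements, with its black ring about 1 mm below roof level.

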